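Let the bow maker's winch back one notch

TASK

The tillering winch was wound one notch too far, and its brass rope clamp has gone past the top of the drum. With a fingertip push the red ball over so that the pawl lifts out of the ratchet wheel and stays up, push the star handle backward (its top goes the way the red ball went) to let the wheel back one notch and no more, then flip the pawl down into that notch and bring the wheel back snug against it. Only push, do not grip the ball, the knobs or anything else, and leave the other things on the bench as they are.

Things in the scene. Friction and masses are not known exactly. Their poses are not given: they have to be found in the camera images.
- winch: fixed hand winch without rope or load: blue steel cheeks on a wooden pad 240 x 165 x 30 mm. Origin on the bench under the drum's middle; z up, y along the drum's axis, x level and square to it. Ratchet wheel (120 mm across, 10 thick) and pawl at y +58 mm, star handle at y -85 mm. The +y cheek's ear that carries the pawl is 233 mm high at x -82 to -36 mm; the -y cheek is 162 mm high
- wheel (a joint): turn of drum, ratchet wheel and star handle (one part), rad. 0 = a tooth hard against the pawl in the present notch; it starts at 0 to 0.15. Positive = winding forward (top towards the winch's +x), negative = backward (top towards -x). One notch = 0.524 (12 teeth). With the pawl down it clicks forward but cannot go back past a notch. Bearing drag 0.25 N m holds it where it is left
- pawl (a joint): swing of the pawl, rad. 0 = nose at the bottom of a notch; it grows as the nose lifts, to 1.30 at the back stop; the nose clears every tooth above 0.25. It is worked by gravity and goes over centre at about 0.9: below that it falls into the teeth, above it it falls against the stop and stays up. About 1.2 N at the ball moves it; a slack wheel may creep up to 0.05 forward as the nose leaves
- pawl_ball (a point): centre of the red ball (30 mm across) on the pawl's handle, an 8 mm rod, 65 mm from the pivot. Pawl down: the handle leans 30 degrees from upright towards the winch's +x. Thrown back: 44 degrees towards -x. So the ball travels about 80 mm towards -x, always 254 to 273 mm above the bench. Pushing the ball towards -x lifts the nose
- pawl_pivot (a point): the pawl's pivot, fixed on the winch at x -50, y 58, z 208 mm of the winch; the pawl swings in the x-z plane, its nose reaching 65 mm from the pivot to +x when down
- wheel_axis (a point): point on the axis of drum and star handle at the middle of the drum, 130 mm above the bench (winch frame x 0, y 0)
- knob0 (a point): centre of the black ball knob (28 mm across) on the uppermost arm of the star handle, 95 mm from the axis, 85 mm from the drum's middle towards the winch's -y. The arm is a 12 mm rod. At wheel = 0 it stands 75 degrees above the winch's +x direction; it passes upright going backward
- knob1 (a point): the next knob, 90 degrees backward from knob0: at the winch's -x side, near the height of the axis
- knob2 (a point): the knob opposite knob0, below the axis
- knob3 (a point): the knob opposite knob1, at the winch's +x side
- shackle: bystander: a bright steel bow shackle lying flat beside the winch, about 60 x 65 mm, 10 mm thick; origin on its underside; leave it where it is
- spanner: bystander: a steel spanner 170 mm long lying beside the winch; origin on its underside; leave it where it is
- wax_tin: bystander: a round yellow wax tin with a pale lid, 76 mm across and 35 mm high, beside the winch; origin on its underside; leave it where it is
- glue_bottle: bystander: a white glue bottle with an orange cap, 54 mm across and 150 mm high; origin on its underside; leave it where it is
- spokeshave: bystander: a spokeshave (steel body, two wooden handles), 260 mm long and 30 mm high; origin on its underside; leave it where it is
- mallet: bystander: a wooden mallet lying down, head 65 x 110 x 70 mm, handle to 250 mm along its own y; origin on its underside; leave it where it is
- rasp: bystander: a wood rasp with a wooden handle, 300 mm long, 24 mm high; origin on its underside; leave it where it is
- riser_block: bystander: a dark and light wooden bow-grip blank, 200 x 45 x 52 mm; origin on its underside; leave it where it is

How it is judged:
By the outcome, as a careful person would: the job done as asked, in the order asked, and still so for the second after the job is handed in, with the robot touching nothing.
It also fails if it takes over 72 s, if anything falls off the work surface, if the arm or the gripper's body presses on something with over 40 N, if the wrist force passes 120 N, or if a joint passes its speed limit or range.

ROBOT

A 7-joint arm with a two-finger parallel gripper is mounted at the origin on the work surface. World frame = base frame: x ahead of the robot, y to its left, z up, the work surface at z = 0. Lengths are in mm, angles in rad, forces in N, time in s.
With the tool pointing down it reaches from about 400 to 875 mm from the base axis. Payload 4.4 kg.
Tool frame: the origin (TCP) lies on the centre line of the jaws, within the pads' length; the fingertips stand 11 mm ahead of it and the grasp point (between the pads) lies 8 mm behind it (ctrl.tips_ahead is the distance from the TCP to the fingertips, in mm); z points along the fingers, y is the line along which they close (so a half turn about z gives the same grasp; the last joint's range is limited). The gripper opens to 85 mm and grips with 20 to 120 N. Pads are 22 mm wide; open, the fingers measure 114 mm over their backs; the gripper's body (76 mm by 85 mm) begins 54 mm behind the grasp point. The pads swing forward as they close: fully open they stand 13 mm farther back than shut.
Start: joints at [-1.21, 0.628, 0.038, 1.517, -0.027, 0.996, -0.02], TCP at [269.053, 591.716, 242.313] pointing down, gripper open.
Joint ranges: [-3.06, 3.06], [-0.37, 2.12], [-1.25, 1.32], [0.18, 2.47], [-1.1, 4.24], [0.23, 1.98], [-2.94, 2.94]. Speed limits (rad/s): [2.57, 2.57, 3.14, 3.14, 3.14, 3.14, 3.14].

INTERFACE

Orientations are given as [roll, pitch, yaw] about the fixed x, y, z axes, in that order (R = Rz(yaw) Ry(pitch) Rx(roll)).
In Python, from cell import ctrl, eyes, job gives the robot as it stands. The module is installed in compiled form; this text tells all that it offers.
- The arm moves only by the tool carry_out, never from a script. Its argument "moves" is a list of rows, each an object of numbers: "tx", "ty", "tz": the shift along the tool's x, y, z as a fraction of full scale; "twist": the turn about the tool's z as a fraction of full scale; "fingers": the opening, from 0 (shut) to 1 (fully open). In form: [{"tx": .., "ty": .., "tz": .., "twist": .., "fingers": ..}, ...]. A call has 1 to 12 rows; each row shifts and turns the commanded pose from where the row before left it, along the tool's axes as they then stand; what a row does not reach is not made up. Full scale, the value 1, is 0.3 m for a shift and pi rad for a turn. A row lasts 1/8 s, in which the tool goes at most 62.5 mm and 10.7 degrees, less where a joint would pass 70% of its speed; a pose out of reach is approached as far as the arm can. A call with a number of a shift or a turn outside -1 to 1 is refused whole. A call with a gripper value outside its range is refused whole. The fingers move at their own pace and stop on an object; the grip force is fixed at half the most. Time passes only in rows, so rows that do not move let the fingers close. It gives the time, the measured TCP pose, the force, the opening and the grip force at its end, in the units of the state.
- ctrl.read_state(): the state, without advancing time (a new reading comes with each control period).
- eyes.get_image(name): name is "side" or "top" or "wrist"; returns a dict with "color" (420x560x3 uint8, blue, green, red), "fovy" (degrees; the focal length in pixels is half the picture's height over the tangent of half this angle, whatever the lens; pixels are square), "cx", "cy" (the principal point, pixels), "world_from_camera" (4x4, takes a point from camera to world coordinates). Camera axes: x right, y up, looking along -z (the intrinsics and any distortion apply to the point x, -y, -z); pixel columns grow to the right and rows downward; lengths in mm; the calibration is good to about 2 mm. The wrist camera is an equidistant fisheye: a pixel r from the principal point sees the ray r / f radians off the axis. A picture is of the moment at which its call begins. There is no depth.
- job.finish_job(): hands the job in; it is judged then, once.
The state is a dict: "clock": time; "qpos": joint angles; "qd": joint speeds; "tau": joint torques, N m; "eef_pos": TCP position; "tool_rot": TCP orientation; "force": force on the tool from outside, world axes, zero at the start; "torque": the same for the moment, N m; "width": finger opening in mm; "gripper_force": force on a finger pad.
Only numpy, scipy, OpenCV 4.12 (cv2) and the standard library are available. Lean on these libraries where they do the work, as an engineer would, in place of code of your own. Each camera call takes 0.05 s, during which the arm holds its last target. There are 200 camera calls.

## Working session

There is one attempt and no reset: what is moved stays moved. The work goes in short steps, Python scripts to look and compute and a tool call to move; the robot and the scene stay as the last step left them, time stands still between calls to the robot, and variables do not carry over. Pictures are saved under pics/ and viewed, at most 10 in all, crops included, and the job is handed in when it is done.

Besides the shell and the picture viewer there is one more tool, called after ">>>" in YAML: its name, and indented under it one key for each argument. carry_out: Moves the arm, as the interface text tells. Its arguments: {"type":"object","properties":{"moves":{"type":"array","items":{"type":"object","properties":{"tx":{"type":"number","minimum":-1,"maximum":1},"ty":{"type":"number","minimum":-1,"maximum":1},"tz":{"type":"number","minimum":-1,"maximum":1},"twist":{"type":"number","minimum":-1,"maximum":1},"fingers":{"type":"number"}}}}},"required":["moves"]}

```bash
mkdir -p pics; cat > h.py <<'E'
import numpy as np,cv2
from cell import ctrl,eyes,job
def snap(n,f):
    d=eyes.get_image(n); cv2.imwrite('pics/'+f,d['color']); np.save('pics/'+f+'.npy',d,allow_pickle=True); return d
def proj(d,P):
    P=np.atleast_2d(P).astype(float);T=np.linalg.inv(d['world_from_camera']);c=P@T[:3,:3].T+T[:3,3]
    f=210/np.tan(np.radians(d['fovy']/2)); return np.c_[d['cx']+f*c[:,0]/-c[:,2], d['cy']+f*c[:,1]/c[:,2]]
def ray(d,u,v):
    f=210/np.tan(np.radians(d['fovy']/2));T=d['world_from_camera']
    r=T[:3,:3]@np.array([(u-d['cx'])/f,-(v-d['cy'])/f,-1]);return T[:3,3],r/np.linalg.norm(r)
def tri(rs):
    A=np.zeros((3,3));b=np.zeros(3)
    for o,r in rs:
        M=np.eye(3)-np.outer(r,r);A+=M;b+=M@o
    return np.linalg.solve(A,b)
def load(f): return np.load('pics/'+f+'.npy',allow_pickle=True).item()
E
python3 - <<'E'
from h import *
for n in('side','top'):
    d=snap(n,n+'0.png');print(n,d['fovy'],d['cx'],d['cy'],{k:v for k,v in d.items() if k not in('color',)}['world_from_camera'].round(2).tolist(),list(d))
s=ctrl.read_state();print(s, ctrl.tips_ahead)
E
```

```text
side 49.29604070018198 283.5100670152902 214.4771910803591 [[0.9, 0.31, -0.3, 127.95], [-0.43, 0.66, -0.62, -791.11], [0.01, 0.69, 0.73, 1104.39], [0.0, 0.0, 0.0, 1.0]] ['color', 'fovy', 'cx', 'cy', 'world_from_camera']
top 46.192140401501106 285.4203157202836 202.21938914274048 [[0.02, 1.0, -0.08, 435.62], [-1.0, 0.02, 0.0, 4.91], [0.01, 0.08, 1.0, 1404.97], [0.0, 0.0, 0.0, 1.0]] ['color', 'fovy', 'cx', 'cy', 'world_from_camera']
{'clock': 0.1, 'qpos': array([-1.20983771,  0.62925377,  0.03842623,  1.51825885, -0.02700563,
        0.9962732 , -0.01999672]), 'qd': array([ 2.22227150e-03, -4.05613764e-04,  2.05882543e-05, -3.15799321e-03,
        1.84681374e-03,  6.81969041e-04, -2.79319481e-04]), 'tau': array([ 3.52401883e-03, -5.64538836e+01,  1.23022456e+00, -1.93974817e+01,
        1.11477496e-02,  5.41873102e-03,  3.84352927e-05]), 'eef_pos': array([268.79141789, 591.24049463, 241.48351104]), 'tool_rot': array([-3.13991666e+00,  8.28840831e-07,  2.71484945e+00]), 'force': array([-0.69389946,  0.04177096, -0.26981123]), 'torque': array([ 0.04633071, -0.0795527 ,  0.05700158]), 'gripper_force': 0.0, 'width': 85.36692884140089} 11.0
```

View pics/side0.png

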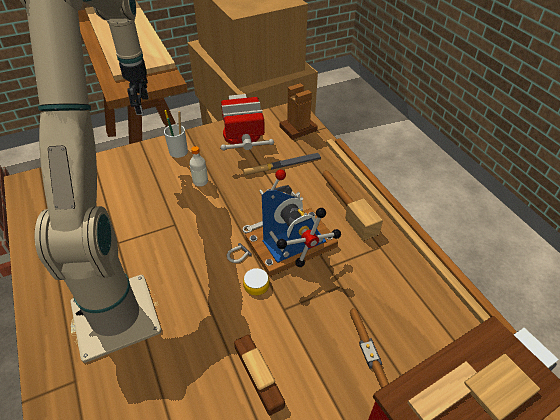

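View pics/top0.png

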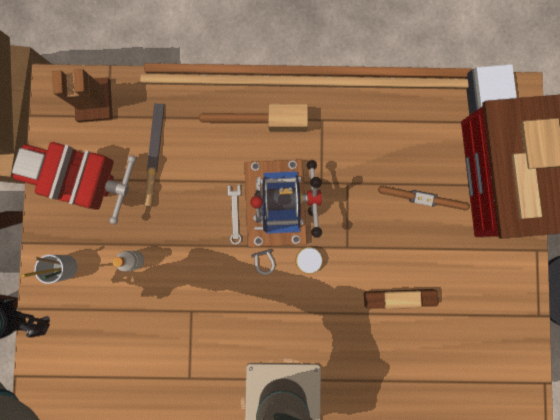

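The side view shows the red ball at about (280,174), the star knobs at about (321,213), (281,244), (305,263) and (327,238). In the top view the ball is at about (256,202) and the knobs are at x≈312. I'll zoom in on both.

```bash
python3 - <<'E'
from h import *
a=cv2.resize(load('side0.png')['color'][160:285,230:350],None,fx=4,fy=4,interpolation=2)
b=cv2.resize(load('top0.png')['color'][145:270,225:335],None,fx=3.6,fy=4,interpolation=2)
cv2.imwrite('pics/z.png',np.hstack([a[:500,:400],b[:500,:396]]))
for n in('side0.png','top0.png'):
    c=load(n)['color'][150:260,230:350].astype(int);m=(c[...,2]>120)&(c[...,1]<50)&(c[...,0]<50)
    k,l,st,ce=cv2.connectedComponentsWithStats(m.astype(np.uint8));print(n,[(s[4],(q+[230,150]).round(1)) for s,q in zip(st[1:],ce[1:]) if s[4]>8])
E
```

```text
side0.png [(np.int32(47), array([279.9, 172.6])), (np.int32(93), array([307.8, 235.9]))]
top0.png [(np.int32(94), array([314.1, 198.5])), (np.int32(63), array([255.6, 201.4]))]
```

View pics/z.png

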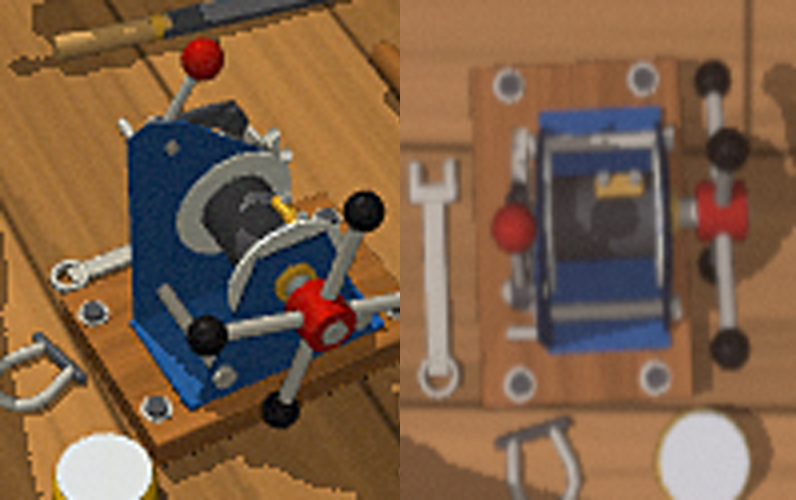

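The zoom shows the ball at side (280.7,174.5) and top (256.4,202.2). In the top view, the knobs are at (311.9,164.5), (316.1,182.2) and (316.4,232), and the brass clamp is just past the top of the drum, towards +x. Next I'll fit the winch pose.

```bash
cat > fit.py <<'E'
from h import *
from scipy.optimize import least_squares
S=load('side0.png');T=load('top0.png')
def W(p,P):
    c,s=np.cos(p[2]),np.sin(p[2]);P=np.asarray(P,float)
    return np.array([p[0]+c*P[0]-s*P[1],p[1]+s*P[0]+c*P[1],P[2]])
def knob(w,k): a=np.radians(75)-w+k*np.pi/2; return [95*np.cos(a),-85,130+95*np.sin(a)]
def ball(q): a=np.radians(30)-q; return [-50+65*np.sin(a),58,208+65*np.cos(a)]
def obs(p):
    w,q=p[3],p[4]
    return [(S,knob(w,0),(321,212.75)),(S,knob(w,1),(281.75,244)),(S,knob(w,2),(300.25,262.25)),(S,ball(q),(280.7,174.5)),
     (T,knob(w,3),(311.9,164.5)),(T,knob(w,0),(316.1,182.25)),(T,knob(w,1),(316.4,232)),(T,ball(q),(256.4,202.25)),
     (T,[120,82.5,30],(245.3,162)),(T,[120,-82.5,30],(302.8,160.5)),(T,[-120,82.5,30],(248,246)),(T,[-120,-82.5,30],(306.1,243.75))]
if __name__=='__main__':
    f=lambda p:np.concatenate([proj(d,W(p,P))[0]-uv for d,P,uv in obs(p)])
    r=least_squares(f,[545,0,0,0.05,0],loss='soft_l1');print(r.x.round(3),f(r.x).reshape(-1,2).round(1).tolist());p=r.x;np.save('p.npy',p)
    print('tri ball',tri([ray(S,280.7,174.5),ray(T,256.4,202.25)]),'knob0',tri([ray(S,321,212.75),ray(T,316.1,182.25)]))
    for n,P in(('ball',ball(p[4])),('knob0',knob(p[3],0)),('ballup',ball(1.3))):print(n,W(p,P).round(1))
E
python3 fit.py
```

```text
[ 5.52068e+02  1.10910e+01  6.40000e-02  3.90000e-02 -2.70000e-02] [[-0.5, -0.7], [-0.3, -0.5], [-0.2, -0.6], [-0.4, -0.4], [-0.9, 0.2], [-0.8, 0.2], [-0.2, 0.1], [-0.3, -0.3], [4.4, -0.6], [5.3, -1.9], [5.5, 0.7], [6.6, 0.0]]
tri ball [532.32128106  67.06720589 262.42201991] knob0 [586.12335407 -74.03374477 219.88492724]
ball [532.4  67.9 263.4]
knob0 [585.6 -71.9 220.7]
ballup [453.   62.8 254.4]
```

>>> carry_out:
  moves:
    - {"tz":-0.1,"twist":-0.052,"fingers":0}
    - {"tz":-0.1,"twist":-0.052,"fingers":0}
    - {"tz":-0.1,"twist":-0.052,"fingers":0}
    - {"tx":-0.0945,"ty":-0.18,"fingers":0}
    - {"tx":-0.0945,"ty":-0.18,"fingers":0}
    - {"tx":-0.0945,"ty":-0.18,"fingers":0}
    - {"tx":-0.0945,"ty":-0.18,"fingers":0}
    - {"tx":-0.0945,"ty":-0.18,"fingers":0}
    - {"tx":-0.0945,"ty":-0.18,"fingers":0}
    - {"tx":-0.0945,"ty":-0.18,"fingers":0}
    - {"tx":-0.0945,"ty":-0.18,"fingers":0}

```text
validation failed for argument at $.mo...
```

```bash
cat >> h.py <<'E'
def where():
    s=ctrl.read_state();p=np.load('p.npy');c,q=np.cos(p[2]),np.sin(p[2]);d=s['eef_pos']-[p[0],p[1],0]
    print('t',round(s['clock'],2),'winch xyz',(np.array([c*d[0]+q*d[1],-q*d[0]+c*d[1],d[2]])).round(1),'rot',s['tool_rot'].round(3),'F',s['force'].round(1),'w',round(s['width'],1),'q',s['qpos'].round(2))
E
python3 -c "from h import *;where()"
```

```text
t 0.1 winch xyz [-245.5  597.1  241.5] rot [-3.14   0.     2.715] F [-0.7  0.  -0.3] w 85.4 q [-1.21  0.63  0.04  1.52 -0.03  1.   -0.02]
```

>>> carry_out:
  moves:
    - {"tx":0,"ty":0,"tz":-0.1,"twist":-0.052,"fingers":0}
    - {"tx":0,"ty":0,"tz":-0.1,"twist":-0.052,"fingers":0}
    - {"tx":0,"ty":0,"tz":-0.1,"twist":-0.052,"fingers":0}
    - {"tx":-0.0945,"ty":-0.18,"tz":0,"twist":0,"fingers":0}
    - {"tx":-0.0945,"ty":-0.18,"tz":0,"twist":0,"fingers":0}
    - {"tx":-0.0945,"ty":-0.18,"tz":0,"twist":0,"fingers":0}
    - {"tx":-0.0945,"ty":-0.18,"tz":0,"twist":0,"fingers":0}
    - {"tx":-0.0945,"ty":-0.18,"tz":0,"twist":0,"fingers":0}

```text
clock: 1.1
eef_pos: [428.3, 329.3, 332.1]
tool_rot: [-3.141, -0.0, -3.078]
force: [1.7, 0.6, -0.2]
width: -0.3
gripper_force: 0.0
```

```bash
python3 -c "from h import *;where()"
```

```text
t 1.1 winch xyz [-103.2  325.5  332.1] rot [-3.141 -0.    -3.078] F [ 1.7  0.6 -0.2] w -0.3 q [-0.67  0.38 -0.05  1.7   0.02  1.07  0.9 ]
```

>>> carry_out:
  moves:
    - {"tx":-0.094,"ty":-0.178,"tz":0,"twist":0,"fingers":0}
    - {"tx":-0.094,"ty":-0.178,"tz":0,"twist":0,"fingers":0}
    - {"tx":-0.094,"ty":-0.178,"tz":0,"twist":0,"fingers":0}
    - {"tx":-0.094,"ty":-0.178,"tz":0,"twist":0,"fingers":0}
    - {"tx":-0.094,"ty":-0.178,"tz":0,"twist":0,"fingers":0}
    - {"tx":0,"ty":0,"tz":0.1,"twist":0,"fingers":0}
    - {"tx":0,"ty":0,"tz":0.1,"twist":0,"fingers":0}
    - {"tx":0,"ty":0,"tz":0.036,"twist":0,"fingers":0}
    - {"tx":0,"ty":0,"tz":0,"twist":0,"fingers":0}

```text
clock: 2.22
eef_pos: [584.9, 73.8, 261.1]
tool_rot: [-3.141, -0.001, -3.078]
force: [-0.1, 0.5, 0.5]
width: -0.2
gripper_force: 0.0
```

```bash
python3 -c "
from h import *;where()
c=cv2.resize(snap('side','s1.png')['color'][110:260,210:360],None,fx=4,fy=4);cv2.imwrite('pics/z1.png',c)"
```

```text
t 2.23 winch xyz [ 36.8  60.5 261.1] rot [-3.141e+00 -1.000e-03 -3.078e+00] F [-0.1  0.5  0.5] w -0.2 q [-0.19  0.52  0.02  1.67 -0.01  0.95  1.47]
```

View pics/z1.png

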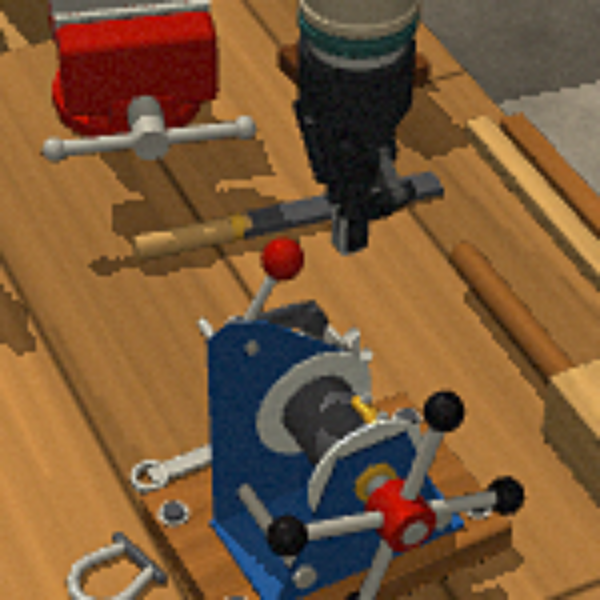

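The shut fingertip, at (350,245), stands clear on the +x side of the ball at (282,258). Now the push.

>>> carry_out:
  moves:
    - {"tx":0.05,"ty":-0.008,"tz":0,"twist":0,"fingers":0}
    - {"tx":0.04,"ty":0,"tz":0,"twist":0,"fingers":0}
    - {"tx":0.03,"ty":0,"tz":0,"twist":0,"fingers":0}
    - {"tx":0.03,"ty":0,"tz":0,"twist":0,"fingers":0}
    - {"tx":0.03,"ty":0,"tz":0,"twist":0,"fingers":0}
    - {"tx":0.03,"ty":0,"tz":0,"twist":0,"fingers":0}
    - {"tx":0.03,"ty":0,"tz":0,"twist":0,"fingers":0}
    - {"tx":0.03,"ty":0,"tz":0,"twist":0,"fingers":0}
    - {"tx":0.03,"ty":0,"tz":0,"twist":0,"fingers":0}
    - {"tx":0.03,"ty":0,"tz":0,"twist":0,"fingers":0}
    - {"tx":0.01,"ty":0,"tz":0,"twist":0,"fingers":0}
    - {"tx":0,"ty":0,"tz":0,"twist":0,"fingers":0}

```text
clock: 3.78
eef_pos: [483.5, 64.8, 261.6]
tool_rot: [3.142, 0.0, -3.078]
force: [-0.3, -0.7, -0.2]
width: 0.2
gripper_force: 0.0
```

```bash
python3 -c "from h import *;where()"
```

```text
t 3.77 winch xyz [-65.   58.  261.6] rot [ 3.142  0.    -3.078] F [-0.3 -0.7 -0.2] w 0.2 q [-0.2   0.37  0.02  1.93 -0.01  0.83  1.45]
```

>>> carry_out:
  moves:
    - {"tx":0,"ty":0,"tz":-0.125,"twist":0,"fingers":0}
    - {"tx":0,"ty":0,"tz":-0.125,"twist":0,"fingers":0}
    - {"tx":-0.12,"ty":-0.12,"tz":0,"twist":0,"fingers":0}
    - {"tx":-0.12,"ty":-0.12,"tz":0,"twist":0,"fingers":0}
    - {"tx":-0.12,"ty":-0.12,"tz":0,"twist":0,"fingers":0}
    - {"tx":-0.12,"ty":-0.12,"tz":0,"twist":0,"fingers":0}
    - {"tx":0,"ty":0,"tz":0,"twist":0,"fingers":0}

```text
clock: 4.65
eef_pos: [638.2, -74.1, 335.1]
tool_rot: [-3.139, -0.0, -3.084]
force: [-0.7, 0.8, -0.7]
width: 0.3
gripper_force: 0.0
```

```bash
python3 -c "
from h import *;where()
a=snap('side','s2.png')['color'][140:285,220:360];b=snap('top','t2.png')['color'][140:285,225:335]
cv2.imwrite('pics/z2.png',cv2.resize(np.hstack([a,b]),None,fx=3.2,fy=3.2,interpolation=2)[:600,:800])"
```

```text
t 4.65 winch xyz [ 80.5 -90.6 335.1] rot [-3.139 -0.    -3.084] F [-0.7  0.8 -0.7] w 0.3 q [ 0.03  0.54  0.07  1.41 -0.03  1.19  1.73]
```

View pics/z2.png

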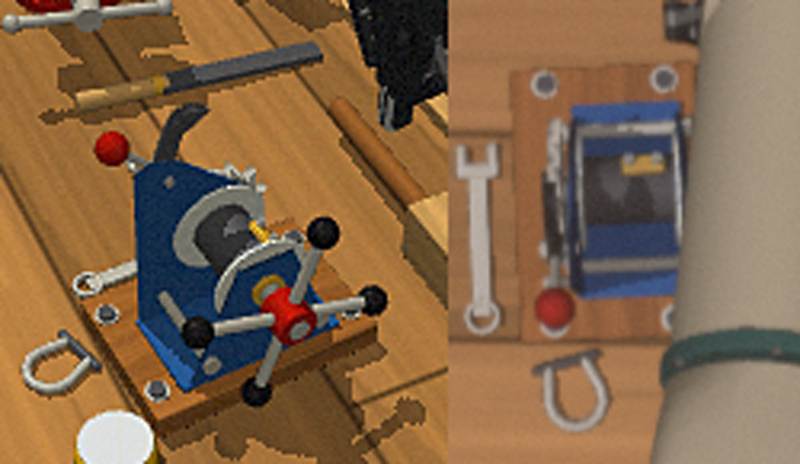

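The pawl is thrown back and staying up: the ball is at (112,148) in the side crop and the nose is raised. The wheel hasn't moved, with knob0 at (323,233).

>>> carry_out:
  moves:
    - {"tx":0,"ty":0.019,"tz":0.188,"twist":0,"fingers":0}
    - {"tx":0,"ty":0,"tz":0.188,"twist":0,"fingers":0}
    - {"tx":0,"ty":0,"tz":0,"twist":0,"fingers":0}
    - {"tx":0.04,"ty":0,"tz":0,"twist":0,"fingers":0}
    - {"tx":0.03,"ty":0,"tz":0,"twist":0,"fingers":0}
    - {"tx":0.025,"ty":0,"tz":0,"twist":0,"fingers":0}
    - {"tx":0.025,"ty":0,"tz":0,"twist":0,"fingers":0}
    - {"tx":0.025,"ty":0,"tz":0,"twist":0,"fingers":0}
    - {"tx":0.02,"ty":0,"tz":0,"twist":0,"fingers":0}
    - {"tx":0,"ty":0,"tz":0,"twist":0,"fingers":0}

```text
clock: 6.0
eef_pos: [585.3, -67.3, 223.4]
tool_rot: [3.141, -0.002, -3.079]
force: [0.8, -0.7, 2.0]
width: -0.2
gripper_force: 0.7
```

```bash
cat > wh.py <<'E'
from fit import *
p=np.load('p.npy')
def wheel(d,ks=(1,2,3),lo=-.75,hi=.3):
    g=cv2.GaussianBlur(d['color'],(0,0),.7).max(2).astype(np.float32)
    sc=[]
    ws=np.arange(lo,hi,.005)
    for w in ws:
        v=0
        for k in ks:
            u=proj(d,W(p,knob(w,k)))[0]+[.3,.55]
            a=np.linspace(0,2*np.pi,16,endpoint=False)
            for r,s in((0,1),(2,1),(3.2,1),(6.5,-1)):
                X=(u[0]+r*np.cos(a)).astype(np.float32);Y=(u[1]+r*np.sin(a)).astype(np.float32)
                v+=s*cv2.remap(g,X[None],Y[None],1).mean()*(3 if s<0 else 1)
        sc.append(v)
    i=int(np.argmin(sc));return ws[i].round(3),round(float(sc[i]))
if __name__=='__main__':
    where()
    for f in('side0.png','s2.png'):print(f,[wheel(load(f),k) for k in((1,2,3),(1,),(2,),(3,))])
    import sys
    d=snap('side',sys.argv[1]);print([wheel(d,k) for k in((1,2,3),(1,),(2,),(3,))])
E
python3 wh.py s3.png
```

```text
t 6.0 winch xyz [ 28.2 -80.4 223.4] rot [ 3.141e+00 -2.000e-03 -3.079e+00] F [ 0.8 -0.7  2. ] w -0.2 q [ 0.03  0.56  0.05  1.71 -0.04  0.87  1.74]
side0.png [(np.float64(0.045), -821), (np.float64(0.06), -198), (np.float64(0.08), -229), (np.float64(0.035), -409)]
s2.png [(np.float64(0.045), -814), (np.float64(0.06), -198), (np.float64(0.08), -223), (np.float64(0.03), -408)]
[(np.float64(-0.21), -884), (np.float64(-0.225), -248), (np.float64(-0.18), -211), (np.float64(-0.215), -435)]
```

>>> carry_out:
  moves:
    - {"tx":0.02,"ty":0,"tz":0,"twist":0,"fingers":0}
    - {"tx":0.02,"ty":0,"tz":0,"twist":0,"fingers":0}
    - {"tx":0.007,"ty":0,"tz":0,"twist":0,"fingers":0}
    - {"tx":0,"ty":0,"tz":0,"twist":0,"fingers":0}
    - {"tx":-0.08,"ty":0,"tz":0,"twist":0,"fingers":0}
    - {"tx":0,"ty":0,"tz":-0.19,"twist":0,"fingers":0}
    - {"tx":0,"ty":0,"tz":-0.19,"twist":0,"fingers":0}
    - {"tx":0.158,"ty":0.115,"tz":0,"twist":0,"fingers":0}
    - {"tx":0.158,"ty":0.115,"tz":0,"twist":0,"fingers":0}
    - {"tx":0.158,"ty":0.115,"tz":0,"twist":0,"fingers":0}
    - {"tx":0.158,"ty":0.115,"tz":0,"twist":0,"fingers":0}
    - {"tx":0,"ty":0,"tz":0,"twist":0,"fingers":0}

```text
clock: 7.55
eef_pos: [393.6, 60.7, 337.1]
tool_rot: [3.141, -0.005, -3.073]
force: [0.2, -0.3, -0.0]
width: -0.1
gripper_force: 0.0
```

```bash
python3 wh.py s4.png; python3 -c "
from h import *
cv2.imwrite('pics/z4.png',cv2.resize(load('s4.png')['color'][140:285,220:360],None,fx=4,fy=4,interpolation=2))"
```

```text
t 7.55 winch xyz [-154.9   59.7  337.1] rot [ 3.141 -0.005 -3.073] F [ 0.2 -0.3 -0. ] w -0.1 q [-0.23  0.15  0.    2.02 -0.    0.98  1.42]
side0.png [(np.float64(0.045), -821), (np.float64(0.06), -198), (np.float64(0.08), -229), (np.float64(0.035), -409)]
s2.png [(np.float64(0.045), -814), (np.float64(0.06), -198), (np.float64(0.08), -223), (np.float64(0.03), -408)]
[(np.float64(-0.345), -882), (np.float64(-0.37), -256), (np.float64(-0.32), -205), (np.float64(-0.35), -434)]
```

View pics/z4.png

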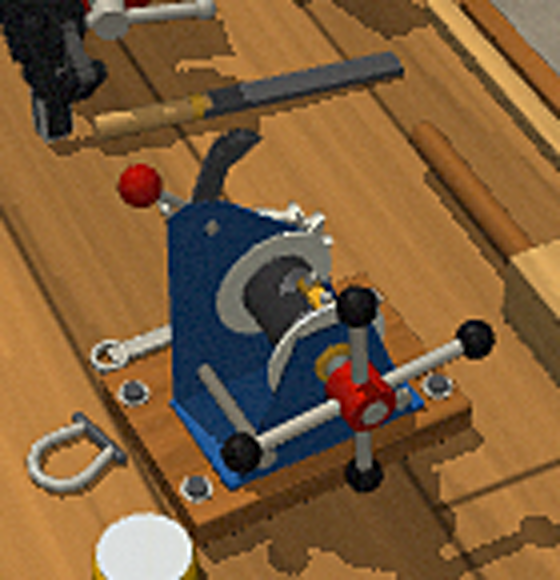

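The wheel is at about -0.35, between notches, with the pawl still up (ball at (140,185)). The finger, at (50,120), stands on the ball's -x side. Next: lower it and flip the pawl.

>>> carry_out:
  moves:
    - {"tx":0,"ty":-0.005,"tz":0.132,"twist":0,"fingers":0}
    - {"tx":0,"ty":0,"tz":0.132,"twist":0,"fingers":0}
    - {"tx":0,"ty":0,"tz":0,"twist":0,"fingers":0}
    - {"tx":-0.05,"ty":0,"tz":0,"twist":0,"fingers":0}
    - {"tx":-0.03,"ty":0,"tz":0,"twist":0,"fingers":0}
    - {"tx":-0.03,"ty":0,"tz":0,"twist":0,"fingers":0}
    - {"tx":-0.03,"ty":0,"tz":0,"twist":0,"fingers":0}
    - {"tx":-0.03,"ty":0,"tz":0,"twist":0,"fingers":0}
    - {"tx":-0.03,"ty":0,"tz":0,"twist":0,"fingers":0}
    - {"tx":-0.03,"ty":0,"tz":0,"twist":0,"fingers":0}
    - {"tx":0,"ty":0,"tz":0,"twist":0,"fingers":0}

```text
clock: 8.98
eef_pos: [468.7, 62.0, 258.6]
tool_rot: [3.142, 0.001, -3.079]
force: [-0.2, 1.1, -0.5]
width: 0.0
gripper_force: 0.0
```

```bash
python3 wh.py s5.png; python3 -c "
from h import *
cv2.imwrite('pics/z5.png',cv2.resize(load('s5.png')['color'][140:285,220:360],None,fx=4,fy=4,interpolation=2))"
```

```text
t 8.97 winch xyz [-80.   56.2 258.6] rot [ 3.142e+00  1.000e-03 -3.079e+00] F [-0.2  1.1 -0.5] w 0.0 q [-0.2   0.36  0.01  1.98 -0.    0.81  1.45]
side0.png [(np.float64(0.045), -821), (np.float64(0.06), -198), (np.float64(0.08), -229), (np.float64(0.035), -409)]
s2.png [(np.float64(0.045), -814), (np.float64(0.06), -198), (np.float64(0.08), -223), (np.float64(0.03), -408)]
[(np.float64(-0.345), -876), (np.float64(-0.37), -249), (np.float64(-0.32), -204), (np.float64(-0.35), -437)]
```

View pics/z5.png

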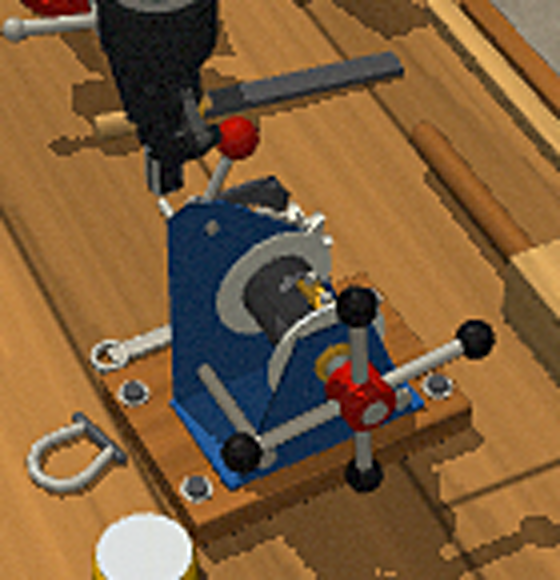

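The pawl is down: the ball is at (238,137), the nose lies on the wheel, and the wheel is still at -0.35. Next I push the wheel back until it's snug.

>>> carry_out:
  moves:
    - {"tx":0,"ty":0,"tz":-0.13,"twist":0,"fingers":0}
    - {"tx":0,"ty":0,"tz":-0.13,"twist":0,"fingers":0}
    - {"tx":-0.105,"ty":-0.115,"tz":0,"twist":0,"fingers":0}
    - {"tx":-0.105,"ty":-0.115,"tz":0,"twist":0,"fingers":0}
    - {"tx":-0.105,"ty":-0.115,"tz":0,"twist":0,"fingers":0}
    - {"tx":-0.105,"ty":-0.115,"tz":0,"twist":0,"fingers":0}
    - {"tx":0,"ty":0,"tz":0,"twist":0,"fingers":0}
    - {"tx":0,"ty":0,"tz":0.188,"twist":0,"fingers":0}
    - {"tx":0,"ty":0,"tz":0.188,"twist":0,"fingers":0}
    - {"tx":0,"ty":0,"tz":0,"twist":0,"fingers":0}

```text
clock: 10.28
eef_pos: [598.0, -66.3, 220.0]
tool_rot: [3.139, -0.01, -3.077]
force: [-0.2, -0.1, 0.3]
width: -0.2
gripper_force: 0.0
```

>>> carry_out:
  moves:
    - {"tx":0.04,"ty":0,"tz":0,"twist":0,"fingers":0}
    - {"tx":0.03,"ty":0,"tz":0,"twist":0,"fingers":0}
    - {"tx":0.025,"ty":0,"tz":0,"twist":0,"fingers":0}
    - {"tx":0.02,"ty":0,"tz":0,"twist":0,"fingers":0}
    - {"tx":0.015,"ty":0,"tz":0,"twist":0,"fingers":0}
    - {"tx":0,"ty":0,"tz":0,"twist":0,"fingers":0}

```text
clock: 11.02
eef_pos: [563.4, -70.4, 224.1]
tool_rot: [-3.141, 0.001, -3.078]
force: [1.2, -0.4, 1.5]
width: 0.3
gripper_force: 1.1
```

```bash
python3 wh.py s6.png
```

```text
t 11.03 winch xyz [  6.  -82.  224.1] rot [-3.141e+00  1.000e-03 -3.078e+00] F [ 1.2 -0.4  1.5] w 0.3 q [ 0.04  0.53  0.05  1.77 -0.04  0.84  1.74]
side0.png [(np.float64(0.045), -821), (np.float64(0.06), -198), (np.float64(0.08), -229), (np.float64(0.035), -409)]
s2.png [(np.float64(0.045), -814), (np.float64(0.06), -198), (np.float64(0.08), -223), (np.float64(0.03), -408)]
[(np.float64(-0.425), -880), (np.float64(-0.425), -258), (np.float64(-0.405), -195), (np.float64(-0.445), -435)]
```

>>> carry_out:
  moves:
    - {"tx":0.01,"ty":0,"tz":0,"twist":0,"fingers":0}
    - {"tx":0.007,"ty":0,"tz":0,"twist":0,"fingers":0}
    - {"tx":0,"ty":0,"tz":0,"twist":0,"fingers":0}

```text
clock: 11.45
eef_pos: [557.5, -70.7, 223.5]
tool_rot: [3.142, -0.001, -3.078]
force: [1.1, -1.1, 1.5]
width: -0.1
gripper_force: 1.0
```

>>> carry_out:
  moves:
    - {"tx":0.007,"ty":0,"tz":0,"twist":0,"fingers":0}
    - {"tx":0,"ty":0,"tz":0,"twist":0,"fingers":0}

```text
clock: 11.7
eef_pos: [555.4, -70.7, 223.3]
tool_rot: [3.142, -0.001, -3.078]
force: [2.8, -1.4, -0.7]
width: 0.0
gripper_force: 1.2
```

>>> carry_out:
  moves:
    - {"tx":0.006,"ty":0,"tz":0,"twist":0,"fingers":0}
    - {"tx":0,"ty":0,"tz":0,"twist":0,"fingers":0}

```text
clock: 11.95
eef_pos: [554.5, -70.7, 223.6]
tool_rot: [3.142, 0.001, -3.078]
force: [4.3, -0.5, -3.6]
width: 0.0
gripper_force: 2.4
```

```bash
python3 wh.py s7.png
```

```text
t 11.95 winch xyz [ -2.8 -81.8 223.6] rot [ 3.142e+00  1.000e-03 -3.078e+00] F [ 4.3 -0.5 -3.6] w 0.0 q [ 0.04  0.52  0.05  1.8  -0.04  0.82  1.75]
side0.png [(np.float64(0.045), -821), (np.float64(0.06), -198), (np.float64(0.08), -229), (np.float64(0.035), -409)]
s2.png [(np.float64(0.045), -814), (np.float64(0.06), -198), (np.float64(0.08), -223), (np.float64(0.03), -408)]
[(np.float64(-0.535), -884), (np.float64(-0.535), -274), (np.float64(-0.515), -180), (np.float64(-0.545), -433)]
```

>>> carry_out:
  moves:
    - {"tx":0.007,"ty":0,"tz":0,"twist":0,"fingers":0}
    - {"tx":0,"ty":0,"tz":0,"twist":0,"fingers":0}

```text
clock: 12.25
eef_pos: [554.2, -70.4, 223.9]
tool_rot: [-3.142, 0.005, -3.078]
force: [8.6, -0.7, -5.4]
width: 0.0
gripper_force: 4.2
```

>>> carry_out:
  moves:
    - {"tx":0.007,"ty":0,"tz":0,"twist":0,"fingers":0}
    - {"tx":0,"ty":0,"tz":0,"twist":0,"fingers":0}

```text
clock: 12.5
eef_pos: [553.9, -70.3, 224.3]
tool_rot: [-3.141, 0.009, -3.077]
force: [11.5, 0.4, -7.3]
width: 0.4
gripper_force: 6.0
```

The force climbs with no further motion, so the wheel is hard against the pawl. I'll back off, rise and check.

>>> carry_out:
  moves:
    - {"tx":-0.03,"ty":0,"tz":0,"twist":0,"fingers":0}
    - {"tx":-0.1,"ty":0,"tz":0,"twist":0,"fingers":0}
    - {"tx":0,"ty":0,"tz":-0.19,"twist":0,"fingers":0}
    - {"tx":0,"ty":0,"tz":-0.19,"twist":0,"fingers":0}
    - {"tx":-0.1,"ty":0,"tz":0,"twist":0,"fingers":0}
    - {"tx":0,"ty":0,"tz":0,"twist":0,"fingers":0}
    - {"tx":0,"ty":0,"tz":0,"twist":0,"fingers":0}

```text
clock: 13.38
eef_pos: [616.9, -66.7, 336.5]
tool_rot: [3.141, -0.005, -3.078]
force: [-0.5, -0.4, -1.1]
width: 0.4
gripper_force: 0.0
```

```bash
python3 wh.py s8.png; python3 -c "
from h import *
cv2.imwrite('pics/z8.png',cv2.resize(load('s8.png')['color'][140:285,220:360],None,fx=4,fy=4,interpolation=2))"
```

```text
t 13.38 winch xyz [ 59.7 -81.8 336.5] rot [ 3.141 -0.005 -3.078] F [-0.5 -0.4 -1.1] w 0.4 q [ 0.02  0.5   0.06  1.47 -0.03  1.17  1.73]
side0.png [(np.float64(0.045), -821), (np.float64(0.06), -198), (np.float64(0.08), -229), (np.float64(0.035), -409)]
s2.png [(np.float64(0.045), -814), (np.float64(0.06), -198), (np.float64(0.08), -223), (np.float64(0.03), -408)]
[(np.float64(-0.535), -884), (np.float64(-0.535), -276), (np.float64(-0.515), -177), (np.float64(-0.545), -434)]
```

View pics/z8.png

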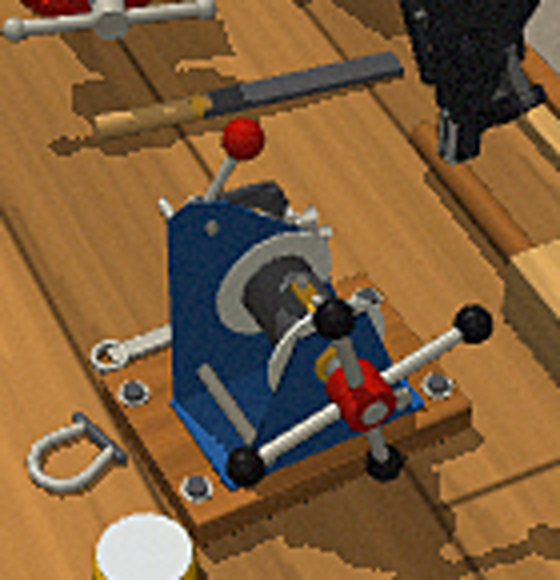

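The wheel is one notch back at about -0.53, the pawl is down with the ball at (243,139), the arm is clear and the other things haven't moved.

```bash
python3 -c "from h import *;print(job.finish_job())"
```

```text
the job is handed in; nothing more can be done
None
```

The job is done and handed in at about 13.4 s: I lifted the pawl, let the wheel back one notch to about -0.53 rad by camera, flipped the pawl down and pushed the wheel snug against it, and nothing else in view was disturbed.

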